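Put the kettle on and set the heat

TASK

Put the kettle on: stand it upright in the middle of the smaller hob plate, setting it down gently, and turn that plate's dial to position 4 (it clicks from one position to the next; off, 1, 2, 3, 4 ... clockwise). Leave the other plate's dial at its setting, and do not push about the casserole or the mug, glass, jar, tin and mill on the worktop.

Things in the scene. Friction and masses are not known exactly. Their poses are not given: they have to be found in the camera images.
- hob: white two-plate counter hob, 330 (x) x 470 (y) mm, deck 70 mm above the worktop; fixed. Origin at the centre of its underside, x to its back (away from the user), y to its left. Dials at x = -125, y = +108 (left) and -108 mm (right); each works the plate straight behind it at x = +45 mm. Scale round each dial: a small ring at off (towards the plate), then six bars, thicker clockwise.
- plate_small_top (a point): centre of the top face of the smaller cast-iron plate, 145 mm across, 76 mm above the worktop (6 mm above the deck). Sometimes it is the left plate, sometimes the right. It starts empty.
- plate_large_top (a point): centre of the top face of the larger plate, 185 mm across, also 76 mm above the worktop; the casserole stands on it
- dial_left (a joint): the left dial's position, rad: 0 = off, grows clockwise seen from above. Seven-position switch: off, 1, 2, 3, 4, 5, 6 lie 30 deg (0.524 rad) apart, so position n reads 0.524 n; stops at off and 6. Between positions it springs by itself to the nearer click; about 0.15 N m turns it over a click. Starts at off, 1 or 2.
- dial_right (a joint): the right dial's position, rad: 0 = off, grows clockwise seen from above. Seven-position switch: off, 1, 2, 3, 4, 5, 6 lie 30 deg (0.524 rad) apart, so position n reads 0.524 n; stops at off and 6. Between positions it springs by itself to the nearer click; about 0.15 N m turns it over a click. Starts at off, 1 or 2.
- dial_left_grip (a point): on the left dial's vertical axis, 33.5 mm above the deck. The dial: a round black skirt 48 mm across, its top 11.5 mm above the deck, and on it an upright bar grip 44 mm long, 13 mm thick, from 11.5 to 37.5 mm above the deck. The point turns with the dial: its x runs along the bar to the end with the white pointer line; z up.
- dial_right_grip (a point): on the right dial's vertical axis, 33.5 mm above the deck. The dial: a round black skirt 48 mm across, its top 11.5 mm above the deck, and on it an upright bar grip 44 mm long, 13 mm thick, from 11.5 to 37.5 mm above the deck. The point turns with the dial: its x runs along the bar to the end with the white pointer line; z up.
- dial_left_nose (a point): the pointer end of the left dial's bar grip, on its top edge, 22 mm from the dial's axis
- dial_right_nose (a point): the pointer end of the right dial's bar grip, on its top edge, 22 mm from the dial's axis
- kettle_mid (a point): the steel stovetop kettle, empty (0.45 to 0.7 kg), starts on the worktop: point on its axis half-way up, 88 mm above its flat underside; z up, x towards the short spout. Base 140 mm across, widest 151 mm at 30 mm up, spout tip 102 mm from the axis and 81 mm up, lid knob up to 119 mm, handle top at 176 mm.
- kettle_handle (a point): centre of the kettle's black handle bar, which crosses above the lid on the axis, 167 mm above the underside. The bar runs along the kettle's x, 84 mm long, 20 mm wide, 18 mm high; 39 mm free between it and the lid knob; steel stirrup arms come down from its ends, 60 mm either side of the axis.
- casserole: lidded steel casserole (170 mm across, 88 mm high with its lid knob, two black ear handles reaching 112 mm from its axis), standing on the larger plate; origin at the centre of its underside
- mug: white mug, 82 mm across, 94 mm high; origin at the centre of its underside
- tumbler: clear glass tumbler, 72 mm across the rim, 98 mm high; origin at the centre of its underside
- sugar_jar: glass jar with a steel cap, 80 mm across, 105 mm high; origin at the centre of its underside
- tea_caddy: square tin with a lid, 75 x 75 x 127 mm high; origin at the centre of its underside
- pepper_mill: wooden pepper mill, 54 mm across, 150 mm high; origin at the centre of its underside
- kettle: the same kettle, origin at the centre of its underside
Mind the look-alikes: they are no part of the job. What is shaped like the kettle but green is not meant.

How it is judged (in metres and radians):
At the end, for the whole second after the job is handed in: The kettle stands still and upright on the smaller plate, its axis within 20 mm of the plate's centre; that plate's dial rests at position 4 (within 0.12 rad of 2.094 rad); the other dial is at the click where it started (its pointer end within 4 mm) (horizontal distance between kettle_mid and plate_small_top below 0.02 m and z of kettle_mid in the frame of plate_small_top between 0.082 and 0.094 m and angle between kettle_mid's own z axis and vertical below 0.06 rad and linear speed of kettle below 0.02 m/s and ((y of plate_small_top in the frame of hob above 0 m and value of joint dial_left between 1.974 and 2.214 rad and velocity of joint dial_left between -0.1 and 0.1 rad/s and distance of dial_right_nose from where it was at the start of the episode below 0.004 m) or (y of plate_small_top in the frame of hob below 0 m and value of joint dial_right between 1.974 and 2.214 rad and velocity of joint dial_right between -0.1 and 0.1 rad/s and distance of dial_left_nose from where it was at the start of the episode below 0.004 m))); the robot touches nothing.
It fails at once if a bystander (casserole, mug, tumbler, sugar jar, tea caddy or pepper mill) is pushed more than 30 mm (distance of any of casserole, mug, tumbler, sugar_jar, tea_caddy, pepper_mill from where it was at the start of the episode above 0.03 m).
It fails at once if the kettle is dropped or banged down on the plate (still moving faster than 0.4 m/s when less than 12 mm above it, as after a fall of 10 mm or more) (horizontal distance between kettle_mid and plate_small_top below 0.06 m and z of kettle_mid in the frame of plate_small_top below 0.1 m and linear speed of kettle above 0.4 m/s).
It also fails if it takes over 64 s, if anything falls off the work surface, if the arm or the gripper's body presses on something with over 40 N, if the wrist force passes 120 N, or if a joint passes its speed limit or range.

ROBOT

A 6-joint arm with a two-finger parallel gripper is mounted at the origin on the work surface. World frame = base frame: x ahead of the robot, y to its left, z up, the work surface at z = 0. Lengths are in m, angles in degrees, forces in N, time in s.
With the tool pointing down it reaches from about 0.3 to 0.75 m from the base axis. Payload 8.5 kg.
Tool frame: the origin (TCP) lies between the finger pads; the fingertips stand env.finger_overhang ahead of it and the grasp point (between the pads) lies 2 mm behind it (env.finger_overhang is the distance from the TCP to the fingertips, in m); z points along the fingers, y is the line along which they close (so a half turn about z gives the same grasp; the last joint's range is limited). The gripper opens to 85 mm and grips with 20 to 120 N. Pads are 22 mm wide; open, the fingers measure 114 mm over their backs; the gripper's body (76 mm by 85 mm) begins 54 mm behind the grasp point. The pads swing forward as they close: fully open they stand 13 mm farther back than shut.
Start: joints at [-83.325, 21.807, 74.336, -0, 83.858, -12.336], TCP at [0.179, -0.52, 0.248] pointing down, gripper open.
Joint ranges: [-178.18, 178.18], [-50.72, 133.34], [12.68, 142.11], [-81.47, 261.47], [9.98, 163.14], [-165.26, 165.26]. Speed limits (degrees/s): [136.94, 136.94, 180, 180, 180, 180].

INTERFACE

Orientations are given as a 3x3 rotation matrix whose columns are the frame's x, y, z axes.
In Python, from rig import env gives the robot as it stands. The module is installed in compiled form; this text tells all that it offers.
- The arm moves only by the tool jog_arm, never from a script. Its arguments are lists of equal length, an entry for each row: "hand": the finger opening in m, from 0 to 0.0854; "travel": the shift along the world's x, y, z in m, a list of three; "yaw": the turn about the world's z in rad. A call has exactly 5 rows; each row shifts and turns the commanded pose from where the row before left it; what a row does not reach is not made up. A row lasts 1/8 s, in which the tool goes at most 62.5 mm and 10.7 degrees, less where a joint would pass 70% of its speed; a pose out of reach is approached as far as the arm can. A call is refused whole if a number of a shift passes 0.0625 or a number of a turn 0.188, either way. A call with a gripper value outside its range is refused whole. The fingers move at their own pace and stop on an object; "grip_force" is the grip in N (left out, the last holds). Time passes only in rows, so rows that do not move let the fingers close, or fill a call up. It gives the time, the measured TCP pose, the force, the opening and the grip force at its end, in the units of the state.
- env.observe(): the state, without advancing time (a new reading comes with each control period).
- env.get_image(name): name is "side" or "top"; returns the picture (480x640x3 uint8, red, green, blue); there is no depth.
- env.calibration(name): a dict with "fx", "fy", "cx", "cy" (pixels), "position" and "rotation" of the camera in the world. Camera axes: x right, y down, z forward; pixel columns grow to the right and rows downward; lengths in m; the calibration is good to about 2 mm. A picture is of the moment at which its call begins. calibration takes no time and is no camera call.
- env.close_job(): hands the job in; it is judged then, once.
The state is a dict: "time_s": time; "q": joint angles; "qvel": joint speeds; "joint_efforts": joint torques, N m; "position": TCP position; "tool_rot": TCP orientation; "ft_force": force on the tool from outside, world axes, zero at the start; "wrist_torque": the same for the moment, N m; "grip_width": finger opening in m; "gripper_force": force on a finger pad.
Only numpy, scipy, OpenCV 4.12 (cv2) and the standard library are available. Lean on these libraries where they do the work, as an engineer would, in place of code of your own. Each camera call takes 0.05 s, during which the arm holds its last target. There are 200 camera calls.

## Working session

There is one attempt and no reset: what is moved stays moved. The work goes in short steps, Python scripts to look and compute and a tool call to move; the robot and the scene stay as the last step left them, time stands still between calls to the robot, and variables do not carry over. Pictures are saved under pics/ and viewed, at most 10 in all, crops included, and the job is handed in when it is done.

Besides the shell and the picture viewer there is one more tool, called after "Call:" in YAML: its name, and indented under it one key for each argument. jog_arm: Moves the arm, as the interface text tells. Its arguments: {"type":"object","properties":{"hand":{"type":"array"},"travel":{"type":"array"},"yaw":{"type":"array"},"grip_force":{"type":"number"}},"required":["hand","travel","yaw"]}

```bash
mkdir -p pics
python3 - <<'E'
from rig import env
import cv2
for n in("top","side"):
    cv2.imwrite(f"pics/{n}0.png",env.get_image(n)[:,:,::-1]); print(n,env.calibration(n))
s=env.observe();print(s["time_s"],s["position"],s["tool_rot"],env.finger_overhang,s["grip_width"])
E
```

```text
top {'fx': 474.6321020960667, 'fy': 474.6321020960667, 'cx': 323.178556011452, 'cy': 236.8114278491058, 'position': array([0.45098823, 0.06083456, 1.32088195]), 'rotation': array([[-0.01449677, -0.9980582 ,  0.06057781],
       [-0.99971165,  0.01330761, -0.01998788],
       [ 0.01914292, -0.0608501 , -0.99796333]])}
side {'fx': 616.3573975769756, 'fy': 616.3573975769756, 'cx': 324.28435061271796, 'cy': 234.8399661207209, 'position': array([0.46031109, 1.05038682, 1.32107321]), 'rotation': array([[-0.99886518, -0.03779915,  0.02897548],
       [-0.04755386,  0.75776278, -0.65079505],
       [ 0.00264296, -0.65143441, -0.75870035]])}
0.1 [ 0.17913058 -0.51976474  0.24776544] [[ 9.45465977e-01  3.25720833e-01 -1.58978501e-04]
 [ 3.25720757e-01 -9.45465119e-01  1.30266136e-03]
 [ 2.73995316e-04 -1.28340459e-03 -9.99999139e-01]] 0.017 0.08531615370916168
```

View pics/top0.png

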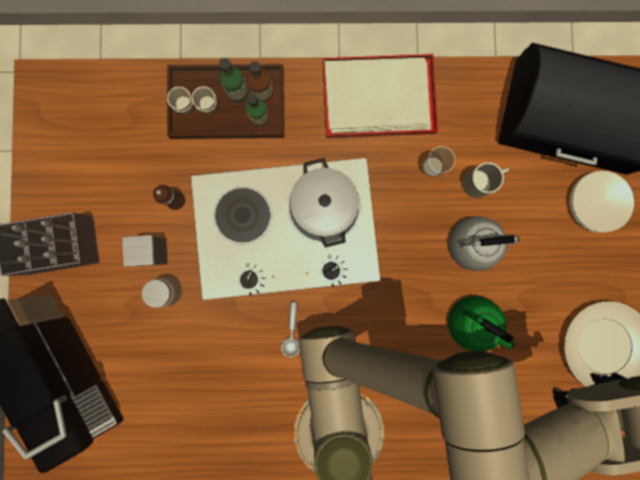

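View pics/side0.png

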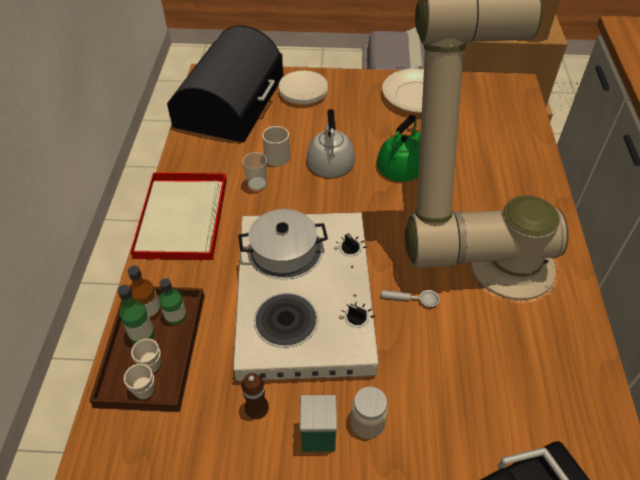

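The top view shows the empty small plate at about (242,215), which is the left one. The steel kettle is at (477,243) with its handle bar running to the right, and the green decoy is at (478,323). The dials are at (249,280) and (331,270). I'll enlarge these.

Run:
```python
import cv2,numpy as np
t=cv2.imread("pics/top0.png");s=cv2.imread("pics/side0.png")
def c(im,x,y,w,h,k):return cv2.resize(im[y:y+h,x:x+w],None,fx=k,fy=k,interpolation=cv2.INTER_CUBIC)
# 4 tiles 400x300
a=np.hstack([c(t,220,255,50,37.5.__int__(),8),c(t,435,205,100,74,4)[:296]])
b=np.hstack([c(s,330,290,50,37,8),c(s,290,105,100,74,4)])
cv2.imwrite("pics/crops.png",np.vstack([a,b]))
```

```text
(no output)
```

View pics/crops.png

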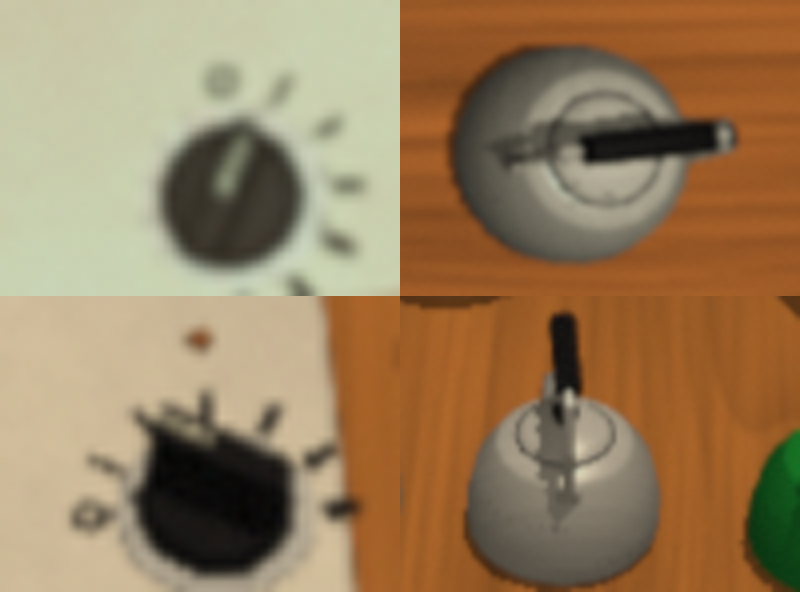

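The crop puts the left dial's axis at about (249,280), with the pointer line near the first bar, so position 1. The kettle's handle bar runs from about (481,242) to (514,239) in top, and from (330.8,110.5) to (331.8,128.5) in side. Its spout points to +y.

```bash
cat > h.py <<'E'
import numpy as np,cv2
from rig import env
C={n:env.calibration(n) for n in("top","side")}
def ray(n,u,v):
    c=C[n];d=c["rotation"]@np.array([(u-c["cx"])/c["fx"],(v-c["cy"])/c["fy"],1]);return c["position"],d
def pl(n,u,v,z):
    p,d=ray(n,u,v);return p+d*(z-p[2])/d[2]
def tri(a,b):
    A=[];B=[]
    for n,q in(("top",a),("side",b)):
        p,d=ray(n,*q);d=d/np.linalg.norm(d);P=np.eye(3)-np.outer(d,d);A.append(P);B.append(P@p)
    return np.linalg.lstsq(np.vstack(A),np.hstack(B),rcond=None)[0]
def proj(n,p):
    c=C[n];q=c["rotation"].T@(np.array(p)-c["position"]);return q[:2]/q[2]*[c["fx"],c["fy"]]+[c["cx"],c["cy"]]
E
python3 - <<'E'
from h import *
np.set_printoptions(precision=4,suppress=True)
t=cv2.imread("pics/top0.png");s=cv2.imread("pics/side0.png")
print("bar",pl("top",481,242.3,.176),pl("top",514,239.3,.176),pl("side",331.8,128.5,.176),pl("side",330.8,110.5,.176))
print("tri",tri((481,242.3),(331.8,128.5)),tri((514,239.3),(330.8,110.5)))
print("body",pl("top",477.75,243.25,.045))
def blob(im,x,y,w,h,th):
    g=(cv2.cvtColor(im,cv2.COLOR_BGR2GRAY)[y:y+h,x:x+w]<th).astype(np.uint8)
    cs,_=cv2.findContours(g,0,cv2.CHAIN_APPROX_NONE);c=max(cs,key=cv2.contourArea);e=cv2.fitEllipse(c);return np.array(e[0])+[x,y],e[1]
for n,im,b in(("top",t,(205,180,75,65)),("side",s,(245,283,80,68))):
    c,ax=blob(im,*b,120);print("plate",n,c,ax,pl(n,*c,.076))
px=[(192,177),(366,158),(380,281),(203,299)]
k=np.array([pl("top",*p,.07) for p in px]);c=k.mean(0);print("hob",c,[np.linalg.norm(k[i]-k[i-1]) for i in range(4)])
yaw=np.arctan2(*((k[0]-k[3]+k[1]-k[2])[1::-1]));print("yaw",np.degrees(yaw))
R=np.array([[np.cos(yaw),-np.sin(yaw)],[np.sin(yaw),np.cos(yaw)]])
for nm,l in(("plate",(.045,.108)),("dialL",(-.125,.108)),("dialR",(-.125,-.108))):print(nm,c[:2]+R@l)
print("dialL skirt",pl("top",248.8,279.3,.0815)); print("dialR",pl("top",331.3,270.3,.0815))
a,b=pl("top",247.75,278.75,.1075),pl("top",250.4,271.9,.1075);print("ptr",a,b,"ang cw of hob x",np.degrees(yaw-np.arctan2(*(b-a)[1::-1])))
d=pl("top",248.8,279.3,.0815)
for nm,z in(("axis top",.1075),):print(proj("top",[d[0],d[1],z]),proj("side",[d[0],d[1],z]))
for k in range(4):
    q=yaw-np.radians(30*k);print(k,(proj("top",[d[0]+.022*np.cos(q),d[1]+.022*np.sin(q),.1075])-[220,255])*8,(proj("side",[d[0]+.022*np.cos(q),d[1]+.022*np.sin(q),.1075])-[330,290])*8+[0,296])
E
```

```text
bar [ 0.502  -0.3456  0.176 ] [ 0.5082 -0.4267  0.176 ] [ 0.5016 -0.3354  0.176 ] [ 0.5079 -0.4176  0.176 ]
tri [ 0.5023 -0.3498  0.1641] [ 0.5085 -0.4312  0.1654]
body [ 0.5054 -0.3831  0.045 ]
plate top [242.0874 214.702 ] (53.02302932739258, 53.713809967041016) [0.5876 0.2481 0.076 ]
plate side [285.522  319.1746] (50.663063049316406, 59.94544219970703) [0.5875 0.2515 0.076 ]
hob [0.5509 0.1346 0.07  ] [np.float64(0.3228199488780057), np.float64(0.464801274981281), np.float64(0.3293725999153533), np.float64(0.4653117828908937)]
yaw 5.244450524184555
plate [0.5858 0.2463]
dialL [0.4166 0.2307]
dialR [0.4363 0.0156]
dialL skirt [0.4184 0.2306 0.0815]
dialR [0.4385 0.0161 0.0815]
ptr [0.4205 0.2297 0.1075] [0.4377 0.2229 0.1075] ang cw of hob x 26.75934858832731
[247.3951 279.5916] [357.2354 307.3577]
0 [212.4829 127.6568] [143.3859 437.4931]
1 [247.9243 133.2215] [150.7612 406.1149]
2 [275.6705 155.7889] [175.9096 382.6488]
3 [288.3011 189.3377] [212.0623 373.1605]
```

Position 1 is confirmed. The plate is at about (0.587, 0.249), the left dial at (0.418, 0.231), and the kettle at (0.505, -0.385). I'll turn the dial first, while the plate is empty.

Call:
jog_arm:
  hand: [0.085, 0.085, 0.085, 0.085, 0.085]
  travel:
    - [0.016, 0.04, 0.02]
    - [0.016, 0.05, 0.02]
    - [0.016, 0.05, 0.01]
    - [0.016, 0.05, 0]
    - [0.016, 0.05, 0]
  yaw: [0.15, 0.15, 0.15, 0.15, 0.15]

```text
time_s: 0.72
position: [0.2593, -0.2782, 0.2982]
tool_rot: [[0.466, 0.885, 0.0], [0.885, -0.466, 0.0], [0.0, -0.0, -1.0]]
ft_force: [-0.0, -0.5, -0.2]
grip_width: 0.0851
gripper_force: 0.0
```

Call:
jog_arm:
  hand: [0.085, 0.085, 0.085, 0.085, 0.085]
  travel:
    - [0.016, 0.05, 0]
    - [0.016, 0.05, 0]
    - [0.016, 0.05, 0]
    - [0.016, 0.05, 0]
    - [0.016, 0.05, 0]
  yaw: [0.16, 0.16, 0.16, 0.16, 0.16]

```text
time_s: 1.35
position: [0.3392, -0.0283, 0.2983]
tool_rot: [[-0.311, 0.951, 0.0], [0.951, 0.311, -0.0], [-0.0, 0.0, -1.0]]
ft_force: [1.4, -0.7, 0.0]
grip_width: 0.0849
gripper_force: 0.0
```

Call:
jog_arm:
  hand: [0.06, 0.05, 0.05, 0.05, 0.05]
  travel:
    - [0.016, 0.05, 0]
    - [0.016, 0.05, 0]
    - [0.016, 0.05, 0]
    - [0.016, 0.05, 0]
    - [0, 0, 0]
  yaw: [0.16, 0.16, 0.16, 0.16, 0.16]

```text
time_s: 1.98
position: [0.4032, 0.1727, 0.2976]
tool_rot: [[-0.901, 0.435, -0.001], [0.435, 0.901, 0.0], [0.001, -0.0, -1.0]]
ft_force: [0.2, -0.7, 0.3]
grip_width: 0.0501
gripper_force: 0.0
```

Call:
jog_arm:
  hand: [0.05, 0.05, 0.05, 0.05, 0.05]
  travel:
    - [0.007, 0.03, -0.04]
    - [0.008, 0.028, -0.05]
    - [0, 0, -0.05]
    - [0, 0, -0.01]
    - [0, 0, 0]
  yaw: [0.017, 0, 0, 0, 0]

```text
time_s: 2.6
position: [0.4186, 0.2279, 0.1491]
tool_rot: [[-0.903, 0.429, 0.0], [0.429, 0.903, 0.0], [-0.0, 0.0, -1.0]]
ft_force: [-0.0, -0.4, 0.3]
grip_width: 0.0498
gripper_force: 0.0
```

Run:
```python
from h import *
t=env.get_image("top")[:,:,::-1];s=env.get_image("side")[:,:,::-1]
p=env.observe()["position"];print(p,proj("top",p),proj("side",p))
a=cv2.resize(t[230:320,190:290],None,fx=4,fy=4,interpolation=2);b=cv2.resize(s[260:350,300:400],None,fx=4,fy=4,interpolation=2)
cv2.imwrite("pics/dial.png",np.hstack([a,b]))
```

```text
[0.41907769 0.22802543 0.15010819] [246.01574393 279.78739787] [357.73593435 296.02941806]
```

View pics/dial.png

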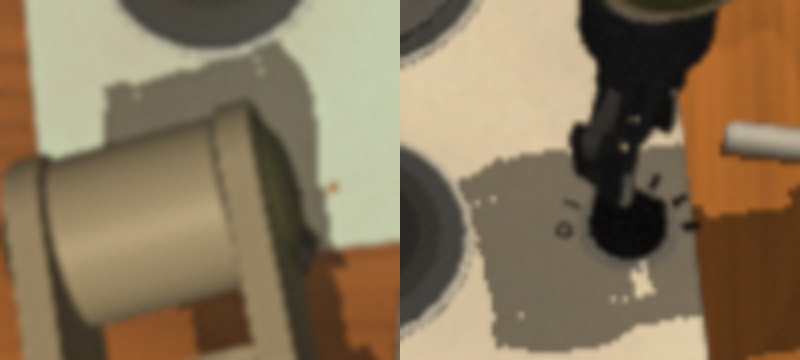

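The side crop shows the fingers directly above the left dial, which is at about (627,225) in the crop. I'll descend and close on the bar.

Call:
jog_arm:
  hand: [0.05, 0.05, 0.05, 0.05, 0.05]
  travel:
    - [0, 0.002, -0.015]
    - [0, 0, -0.015]
    - [0, 0, -0.01]
    - [0, 0, -0.006]
    - [0, 0, 0]
  yaw: [0, 0, 0, 0, 0]

```text
time_s: 3.32
position: [0.4183, 0.23, 0.1025]
tool_rot: [[-0.904, 0.429, 0.0], [0.429, 0.904, 0.0], [-0.0, 0.0, -1.0]]
ft_force: [-0.4, -0.6, 0.2]
grip_width: 0.0505
gripper_force: 0.0
```

Call:
jog_arm:
  hand: [0.03, 0.015, 0.01, 0.005, 0.005]
  travel:
    - [0, 0, 0]
    - [0, 0, 0]
    - [0, 0, 0]
    - [0, 0, 0]
    - [0, 0, 0]
  yaw: [0, 0, 0, 0, 0]
  grip_force: 40

```text
time_s: 3.95
position: [0.4194, 0.232, 0.1031]
tool_rot: [[-0.903, 0.429, 0.004], [0.429, 0.903, 0.005], [-0.002, 0.006, -1.0]]
ft_force: [3.6, 14.5, -1.1]
grip_width: 0.0123
gripper_force: 42.3
```

Call:
jog_arm:
  hand: [0.005, 0.005, 0.005, 0.005, 0.005]
  travel:
    - [0.001, 0.002, 0]
    - [0, 0, 0]
    - [0, 0, 0]
    - [0, 0, 0]
    - [0, 0, 0]
  yaw: [0, -0.15, -0.15, -0.15, -0.15]

```text
time_s: 4.58
position: [0.4199, 0.2328, 0.1031]
tool_rot: [[-0.5, 0.866, 0.002], [0.866, 0.5, 0.002], [0.0, 0.003, -1.0]]
ft_force: [1.3, 6.4, 3.2]
grip_width: 0.0124
gripper_force: 42.9
```

Call:
jog_arm:
  hand: [0.005, 0.005, 0.005, 0.005, 0.005]
  travel:
    - [0, 0, 0]
    - [0, 0, 0]
    - [0, 0, 0]
    - [0, 0, 0]
    - [0, 0, 0]
  yaw: [-0.15, -0.15, -0.15, -0.15, 0]

```text
time_s: 5.2
position: [0.4205, 0.233, 0.1031]
tool_rot: [[0.074, 0.997, 0.004], [0.997, -0.074, 0.003], [0.003, 0.004, -1.0]]
ft_force: [3.7, 6.4, 1.4]
grip_width: 0.0119
gripper_force: 42.6
```

Call:
jog_arm:
  hand: [0.005, 0.005, 0.005, 0.005, 0.005]
  travel:
    - [0, 0, 0]
    - [0, 0, 0]
    - [0, 0, 0]
    - [0, 0, 0]
    - [0, 0, 0]
  yaw: [-0.15, -0.15, -0.08, 0, 0]

```text
time_s: 5.82
position: [0.4209, 0.233, 0.1031]
tool_rot: [[0.437, 0.899, 0.005], [0.899, -0.437, 0.003], [0.004, 0.003, -1.0]]
ft_force: [4.8, 6.5, -0.3]
grip_width: 0.0123
gripper_force: 42.4
```

Call:
jog_arm:
  hand: [0.02, 0.035, 0.05, 0.05, 0.05]
  travel:
    - [0, 0, 0]
    - [0, 0, 0]
    - [0, 0, 0]
    - [0, 0, 0.02]
    - [0, 0, 0.05]
  yaw: [0, 0, 0, 0, 0]

```text
time_s: 6.45
position: [0.4181, 0.2316, 0.1716]
tool_rot: [[0.437, 0.899, -0.005], [0.899, -0.437, -0.001], [-0.003, -0.004, -1.0]]
ft_force: [0.9, -0.4, -0.3]
grip_width: 0.0499
gripper_force: 0.0
```

Call:
jog_arm:
  hand: [0.05, 0.06, 0.07, 0.08, 0.08]
  travel:
    - [0, -0.01, 0.06]
    - [0.01, -0.05, 0.05]
    - [0.01, -0.06, 0.03]
    - [0.01, -0.06, 0]
    - [0.01, -0.06, 0]
  yaw: [0, 0, 0.1, 0.1, 0.1]

```text
time_s: 7.08
position: [0.4569, 0.0012, 0.3041]
tool_rot: [[0.148, 0.989, 0.001], [0.989, -0.148, -0.0], [-0.0, 0.001, -1.0]]
ft_force: [0.1, 0.2, -0.3]
grip_width: 0.08
gripper_force: 0.0
```

Call:
jog_arm:
  hand: [0.08, 0.08, 0.08, 0.08, 0.08]
  travel:
    - [0.01, -0.06, 0]
    - [0.01, -0.06, 0]
    - [0.01, -0.06, 0]
    - [0.01, -0.06, 0]
    - [0.01, -0.06, 0]
  yaw: [0.1, 0.1, 0, 0, 0]

```text
time_s: 7.7
position: [0.5069, -0.299, 0.3036]
tool_rot: [[-0.048, 0.999, -0.0], [0.999, 0.048, 0.0], [0.0, -0.0, -1.0]]
ft_force: [-0.1, 0.5, 0.5]
grip_width: 0.0801
gripper_force: 0.0
```

Run:
```python
from h import *
t=env.get_image("top")[:,:,::-1];s=env.get_image("side")[:,:,::-1]
p=env.observe();print(p["position"],p["tool_rot"][:,1],p["q"])
a=cv2.resize(t[255:292,220:270],None,fx=8,fy=8,interpolation=2);b=cv2.resize(s[290:327,330:380],None,fx=8,fy=8,interpolation=2)
cv2.imwrite("pics/dial2.png",np.hstack([a,b]))
```

```text
[ 0.50677955 -0.30211274  0.30180137] [ 0.99907638  0.04292555 -0.00194514] [-4.22645232e+01  2.43301973e+01  6.14963889e+01 -5.75778287e-02
  9.42734027e+01 -4.47289483e+01]
```

View pics/dial2.png

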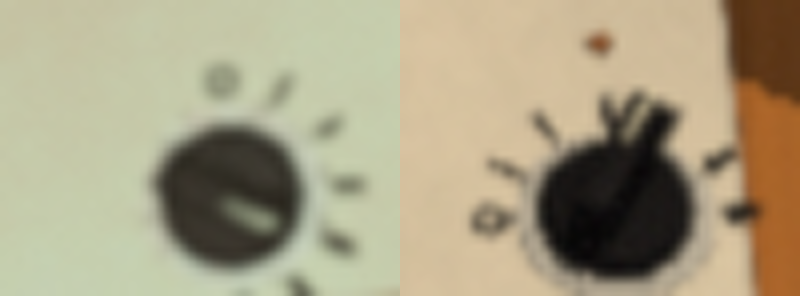

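The dial's pointer line now aims at the fourth bar, crop (340,243), so position 4 is set. Next is the kettle handle.

Call:
jog_arm:
  hand: [0.08, 0.08, 0.08, 0.08, 0.08]
  travel:
    - [-0.002, -0.04, 0]
    - [0, -0.042, 0]
    - [0, 0, -0.05]
    - [0, 0, -0.03]
    - [0, 0, 0]
  yaw: [0.03, 0, 0, 0, 0]

```text
time_s: 8.43
position: [0.5045, -0.3781, 0.2217]
tool_rot: [[-0.078, 0.997, -0.004], [0.997, 0.078, 0.004], [0.004, -0.003, -1.0]]
ft_force: [0.0, 0.5, 0.8]
grip_width: 0.0799
gripper_force: 0.0
```

Call:
jog_arm:
  hand: [0.08, 0.08, 0.08, 0.08, 0.06]
  travel:
    - [0, 0, -0.025]
    - [0, 0, -0.02]
    - [0, 0, -0.011]
    - [0, 0, 0]
    - [0, 0, 0]
  yaw: [0, 0, 0, 0, 0]

```text
time_s: 9.05
position: [0.5055, -0.3793, 0.169]
tool_rot: [[-0.078, 0.997, 0.001], [0.997, 0.078, -0.002], [-0.002, 0.001, -1.0]]
ft_force: [0.5, -0.0, -0.4]
grip_width: 0.0638
gripper_force: 0.0
```

Call:
jog_arm:
  hand: [0.05, 0.04, 0.03, 0.02, 0.01]
  travel:
    - [0, 0, 0]
    - [0, 0, 0]
    - [0, 0, 0]
    - [0, 0, 0]
    - [0, 0, 0]
  yaw: [0, 0, 0, 0, 0]
  grip_force: 70

```text
time_s: 9.68
position: [0.5055, -0.379, 0.1679]
tool_rot: [[-0.078, 0.997, 0.001], [0.997, 0.078, -0.0], [-0.0, 0.001, -1.0]]
ft_force: [2.3, 0.8, 0.9]
grip_width: 0.0189
gripper_force: 69.4
```

Call:
jog_arm:
  hand: [0.01, 0.01, 0.01, 0.01, 0.01]
  travel:
    - [0, 0, 0]
    - [0, 0, 0.003]
    - [0, 0, 0.01]
    - [0, 0, 0.01]
    - [0, 0, 0]
  yaw: [0, 0, 0, 0, 0]

```text
time_s: 10.3
position: [0.5053, -0.3793, 0.1919]
tool_rot: [[-0.078, 0.997, 0.001], [0.997, 0.078, -0.002], [-0.002, 0.001, -1.0]]
ft_force: [-0.7, 0.4, -5.5]
grip_width: 0.0184
gripper_force: 68.6
```

Run:
```python
from h import *
t=env.get_image("top")[:,:,::-1];s=env.get_image("side")[:,:,::-1]
p=env.observe();print(p["position"],p["tool_rot"][:,1],p["ft_force"],p["wrist_torque"],p["grip_width"])
a=cv2.resize(t[195:295,425:535],None,fx=3.5,fy=3.5,interpolation=2);b=cv2.resize(s[90:190,270:380],None,fx=3.5,fy=3.5,interpolation=2)
cv2.imwrite("pics/k.png",np.hstack([a,b]))
```

```text
[ 0.50498987 -0.37898771  0.19066476] [ 9.96965348e-01  7.78463128e-02 -2.17055583e-04] [ 0.04414111 -0.2655815  -5.10170873] [0.061811   0.02739041 0.02701948] 0.01867617443209422
```

View pics/k.png

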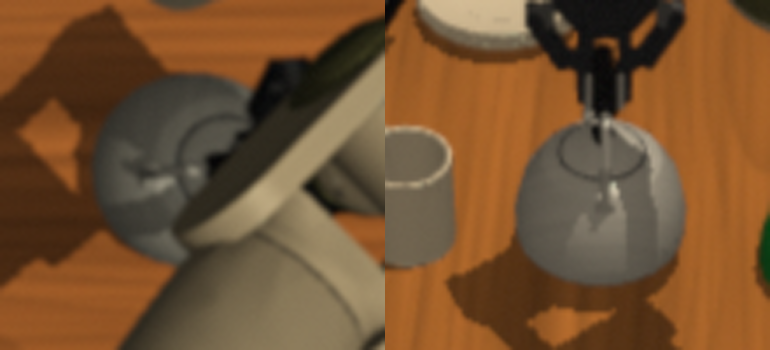

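The kettle hangs straight, about 5 N at the wrist, and its body spans crop (517–685, 120–285) in the side view. I'll lift it over the casserole's height and carry it to the plate.

Call:
jog_arm:
  hand: [0.01, 0.01, 0.01, 0.01, 0.01]
  travel:
    - [0, 0, 0.02]
    - [0, 0, 0.035]
    - [0, 0, 0.045]
    - [0, 0.01, 0.045]
    - [0.002, 0.02, 0.03]
  yaw: [0, 0, 0, 0, 0]

```text
time_s: 11.02
position: [0.5069, -0.3492, 0.3674]
tool_rot: [[-0.077, 0.997, 0.001], [0.997, 0.077, -0.001], [-0.001, 0.001, -1.0]]
ft_force: [-0.2, 0.5, -5.4]
grip_width: 0.0188
gripper_force: 69.0
```

Call:
jog_arm:
  hand: [0.01, 0.01, 0.01, 0.01, 0.01]
  travel:
    - [0.005, 0.03, 0.01]
    - [0.006, 0.04, 0]
    - [0.006, 0.045, 0]
    - [0.006, 0.045, 0]
    - [0.006, 0.045, 0]
  yaw: [0, 0, 0, 0, 0]

```text
time_s: 11.65
position: [0.536, -0.1425, 0.3754]
tool_rot: [[-0.078, 0.997, -0.001], [0.997, 0.078, 0.0], [0.0, -0.001, -1.0]]
ft_force: [0.2, 0.8, -5.9]
grip_width: 0.0191
gripper_force: 69.0
```

Call:
jog_arm:
  hand: [0.01, 0.01, 0.01, 0.01, 0.01]
  travel:
    - [0.006, 0.045, 0]
    - [0.006, 0.045, 0]
    - [0.006, 0.045, 0]
    - [0.006, 0.045, 0]
    - [0.006, 0.045, 0]
  yaw: [0, 0, 0, 0, 0]

```text
time_s: 12.28
position: [0.566, 0.0824, 0.3754]
tool_rot: [[-0.078, 0.997, -0.001], [0.997, 0.078, -0.0], [0.0, -0.001, -1.0]]
ft_force: [0.2, -0.6, -5.1]
grip_width: 0.0188
gripper_force: 69.0
```

Call:
jog_arm:
  hand: [0.01, 0.01, 0.01, 0.01, 0.01]
  travel:
    - [0.006, 0.045, 0]
    - [0.006, 0.045, 0]
    - [0.006, 0.045, 0]
    - [0.003, 0.025, 0]
    - [0, 0, 0]
  yaw: [0, 0, 0, 0, 0]

```text
time_s: 12.9
position: [0.5869, 0.2426, 0.3746]
tool_rot: [[-0.08, 0.997, -0.002], [0.997, 0.08, -0.0], [-0.0, -0.002, -1.0]]
ft_force: [-0.5, 0.3, -5.0]
grip_width: 0.0189
gripper_force: 69.0
```

Call:
jog_arm:
  hand: [0.01, 0.01, 0.01, 0.01, 0.01]
  travel:
    - [0, 0.01, -0.03]
    - [0, 0, -0.04]
    - [0, 0, -0.03]
    - [0, 0, -0.012]
    - [0, 0, 0]
  yaw: [0, 0, 0, 0, 0]

```text
time_s: 13.52
position: [0.5872, 0.2505, 0.2638]
tool_rot: [[-0.077, 0.997, -0.001], [0.997, 0.077, -0.0], [-0.0, -0.001, -1.0]]
ft_force: [-0.2, -0.2, -4.2]
grip_width: 0.0186
gripper_force: 69.0
```

Run:
```python
from h import *
t=env.get_image("top")[:,:,::-1].copy();s=env.get_image("side")[:,:,::-1].copy()
p=env.observe();print(p["position"],p["tool_rot"][:,1],p["ft_force"])
# predicted silhouettes (body circle at its widest) for axis on plate centre
b=p["position"][2]-.168
a=np.linspace(0,2*np.pi,60)
for n,im in(("top",t),("side",s)):
    print(n,[proj(n,[.5875,.2495,b+z]).round(1) for z in(0,.03)])
x=cv2.resize(t[165:265,190:300],None,fx=3.6,fy=3.6,interpolation=2);y=cv2.resize(s[240:370,220:350],None,fx=3.6,fy=3.6,interpolation=2)
y=cv2.resize(y,(396,396));x=cv2.copyMakeBorder(x,0,36,0,0,0)
cv2.imwrite("pics/place.png",np.hstack([x,y]))
```

```text
[0.58761589 0.25083142 0.26524854] [0.99697877 0.07763342 0.00252837] [ 0.75577156 -0.10130624 -4.97175734]
top [array([240.3, 213.9]), array([238.5, 212.6])]
side [array([285.2, 313.5]), array([284.6, 306.4])]
```

View pics/place.png

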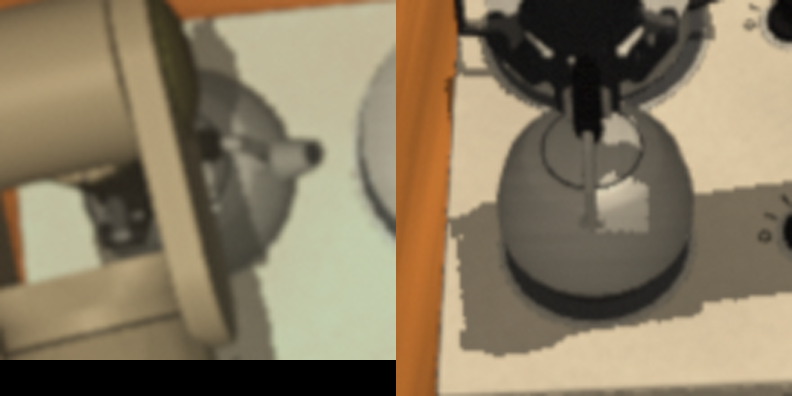

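The kettle hangs over the plate with clear room to the casserole. Its spout points to -y, and in side its body is centred at about column 285.7 with its lower edge at about row 337.8. In top its right edge is at about column 272.8.

Run:
```python
from h import *
a=np.linspace(0,2*np.pi,361);b=.097
for dy in(-.006,0,.006):
    S=[];T=[]
    for r,z in((.070,0),(.0755,.03)):
        P=[(.5875+r*np.cos(q),.2495+dy+r*np.sin(q),b+z) for q in a]
        S+=[proj("side",p) for p in P];T+=[proj("top",p) for p in P]
    S=np.array(S);T=np.array(T);print(dy,"side x",S[:,0].min(),S[:,0].max(),"bottom",S[:,1].max(),"top right",T[:,0].max(),"top bottom",T[:,1].max())
```

```text
-0.006 side x 252.29942854327192 317.2705574395858 bottom 337.11133378837536 top right 270.8761519722626 top bottom 242.46470953269255
0 side x 251.97922012173842 317.12854784254455 bottom 339.38523536505886 top right 268.49340132599787 top bottom 242.49708901387874
0.006 side x 251.65725451935478 316.98576124645524 bottom 341.67178428672366 top right 266.11017335953073 top bottom 242.5294750146863
```

The body is about 5 mm short in y. I'll shift it and lower it gently.

Call:
jog_arm:
  hand: [0.01, 0.01, 0.01, 0.01, 0.01]
  travel:
    - [0.001, 0.006, 0]
    - [0, 0, -0.005]
    - [0, 0, -0.005]
    - [0, 0, -0.003]
    - [0, 0, -0.002]
  yaw: [0, 0, 0, 0, 0]

```text
time_s: 14.25
position: [0.5881, 0.2569, 0.2484]
tool_rot: [[-0.078, 0.997, -0.0], [0.997, 0.078, -0.0], [-0.0, -0.0, -1.0]]
ft_force: [-0.6, 0.6, -5.7]
grip_width: 0.0192
gripper_force: 69.0
```

Call:
jog_arm:
  hand: [0.01, 0.01, 0.01, 0.01, 0.01]
  travel:
    - [0, 0, -0.001]
    - [0, 0, -0.001]
    - [0, 0, -0.001]
    - [0, 0, 0]
    - [0, 0, 0]
  yaw: [0, 0, 0, 0, 0]

```text
time_s: 14.88
position: [0.5881, 0.257, 0.2458]
tool_rot: [[-0.078, 0.997, 0.0], [0.997, 0.078, -0.0], [-0.0, 0.0, -1.0]]
ft_force: [0.5, -0.2, -5.1]
grip_width: 0.0189
gripper_force: 69.0
```

Call:
jog_arm:
  hand: [0.01, 0.01, 0.01, 0.01, 0.01]
  travel:
    - [0, 0, -0.001]
    - [0, 0, -0.001]
    - [0, 0, -0.001]
    - [0, 0, 0]
    - [0, 0, 0]
  yaw: [0, 0, 0, 0, 0]

```text
time_s: 15.5
position: [0.5885, 0.2571, 0.2437]
tool_rot: [[-0.078, 0.997, 0.002], [0.997, 0.078, 0.001], [0.0, 0.002, -1.0]]
ft_force: [2.1, 0.5, 3.9]
grip_width: 0.0193
gripper_force: 70.3
```

The plate has taken the weight. I'll release and withdraw upward.

Call:
jog_arm:
  hand: [0.025, 0.035, 0.05, 0.065, 0.075]
  travel:
    - [0, 0, 0]
    - [0, 0, 0]
    - [0, 0, 0]
    - [0, 0, 0]
    - [0, 0, 0]
  yaw: [0, 0, 0, 0, 0]

```text
time_s: 16.12
position: [0.5881, 0.2569, 0.2427]
tool_rot: [[-0.078, 0.997, -0.0], [0.997, 0.078, -0.0], [-0.0, -0.0, -1.0]]
ft_force: [0.0, 0.1, 0.1]
grip_width: 0.0747
gripper_force: 0.0
```

Call:
jog_arm:
  hand: [0.075, 0.075, 0.075, 0.075, 0.075]
  travel:
    - [0, 0, 0.01]
    - [0, 0, 0.03]
    - [0, 0, 0.05]
    - [-0.02, -0.03, 0.04]
    - [-0.04, -0.06, 0]
  yaw: [0, 0, 0, 0, 0]

```text
time_s: 16.75
position: [0.5338, 0.1748, 0.376]
tool_rot: [[-0.08, 0.997, 0.007], [0.997, 0.08, 0.001], [0.0, 0.007, -1.0]]
ft_force: [1.3, 0.0, -0.0]
grip_width: 0.0751
gripper_force: 0.0
```

Call:
jog_arm:
  hand: [0.075, 0.075, 0.075, 0.075, 0.075]
  travel:
    - [-0.04, -0.06, 0]
    - [-0.04, -0.06, 0]
    - [-0.02, -0.06, 0]
    - [0, -0.06, 0]
    - [0, -0.06, 0]
  yaw: [0, 0, 0, 0, 0]

```text
time_s: 17.38
position: [0.4437, -0.1101, 0.3739]
tool_rot: [[-0.078, 0.997, 0.002], [0.997, 0.078, -0.001], [-0.001, 0.002, -1.0]]
ft_force: [1.3, 0.7, 0.1]
grip_width: 0.0749
gripper_force: 0.0
```

Call:
jog_arm:
  hand: [0.075, 0.075, 0.075, 0.075, 0.075]
  travel:
    - [0, -0.05, 0]
    - [0, -0.03, 0]
    - [0, 0, 0]
    - [0, 0, 0]
    - [0, 0, 0]
  yaw: [0, 0, 0, 0, 0]

```text
time_s: 18.0
position: [0.4444, -0.1873, 0.3732]
tool_rot: [[-0.079, 0.997, 0.001], [0.997, 0.079, -0.0], [-0.0, 0.001, -1.0]]
ft_force: [0.0, 0.9, -0.3]
grip_width: 0.075
gripper_force: 0.0
```

Run:
```python
from h import *
t=env.get_image("top")[:,:,::-1].copy();s=env.get_image("side")[:,:,::-1].copy()
a=np.linspace(0,2*np.pi,200)
for n,im in(("top",t),("side",s)):
    for r,z in((.0725,.076),(.0755,.106)):
        for q in a[::4]:
            u=proj(n,(.5875+r*np.cos(q),.2495+r*np.sin(q),z));cv2.circle(im,tuple(int(round(v)) for v in u),0,(0,0,255) if z>.08 else (255,0,0),-1)
x=cv2.resize(t[150:300,130:360],(598,390),interpolation=2);y=cv2.resize(s[225:375,220:370],(390,390),interpolation=2)
o=np.hstack([x,y]);cv2.imwrite("pics/fin.png",cv2.resize(o,None,fx=.8,fy=.8))
```

```text
(no output)
```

View pics/fin.png

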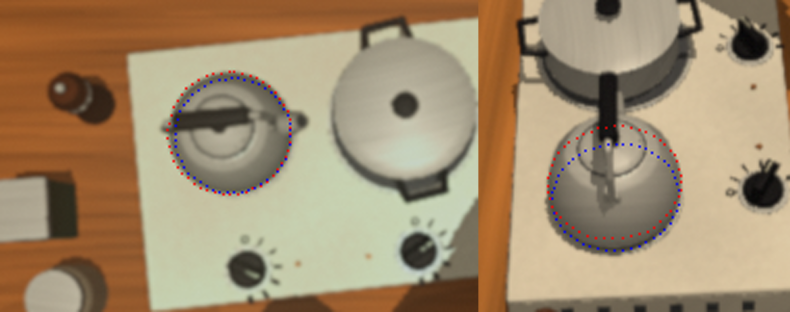

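The kettle stands upright. Its body matches the expected outline round (230,133) to within a few millimetres, and the left dial points at bar 4. The right dial and the casserole were never touched.

```bash
python3 -c "
from rig import env
print(env.close_job())"
```

```text
the job is handed in; nothing more can be done
None
```

I've handed the job in: the kettle stands upright in the middle of the small (left) plate, its dial is at position 4, and nothing else was touched; no verdict came back.

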